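# Load the hub nut and hold the index plunger out

## Robot

A 6-joint arm with a two-finger parallel gripper is mounted at the origin on the work surface. World frame = base frame: x ahead of the robot, y to its left, z up, the work surface at z = 0. Lengths are in m, angles in degrees, forces in N, time in s.
With the tool pointing down it reaches from about 0.375 to 0.75 m from the base axis. Payload 9 kg.
Tool frame: the origin (TCP) lies where the fingers leave the gripper's body, on its centre line; the fingertips stand 73 mm ahead of it and the grasp point (between the pads) lies 54 mm ahead of it (robot.tip_reach is the distance from the TCP to the fingertips, in m); z points along the fingers, y is the direction in which the jaws open and shut (so a half turn about z gives the same grasp; the last joint's range is limited). The gripper opens to 85 mm and grips with 20 to 120 N. Pads are 22 mm wide; open, the fingers measure 114 mm over their backs; the gripper's body (76 mm by 85 mm) begins 54 mm behind the grasp point. The pads swing forward as they close: fully open they stand 13 mm farther back than shut.
Start: joints at [-87.473, 5.964, 5.575, 89.605, 0, 77.527], TCP at [0.155, -0.58, 0.304] pointing down, gripper open.
Joint ranges: [-171.21, 171.21], [-48.23, 106.86], [-62.78, 66.21], [-105.2, 120.99], [-86.42, 89.51], [-180, 180]. Speed limits (degrees/s): [127.2, 127.2, 147.25, 180, 180, 180].

## Interface

Orientations are given as [roll, pitch, yaw] about the fixed x, y, z axes, in that order (R = Rz(yaw) Ry(pitch) Rx(roll)).
In Python, from plant import robot gives the robot as it stands. Calls block until the motion is done:
- robot.move_pose(position, orientation): joint-space move of the TCP to a pose.
- robot.line_to(position, vel=0.15, rotation=None, guard=None): straight line of the TCP; rotation=None keeps the orientation; vel is the mean speed in m/s. With guard (N) it stops when the force on the tool has changed by that much, and returns True; else False.
- robot.goto_joints(angles): joint-space move.
- robot.set_gripper(opening): finger opening in m; the grip force is fixed at half the most; returns when the fingers have stopped.
- robot.pause(seconds).
- robot.ik(position, orientation): joint angles nearest the present ones, or None.
- robot.observe(): the state.
- robot.grab_frame(name): name is "side" or "top"; returns the picture (480x640x3 uint8, blue, green, red); there is no depth.
- robot.get_calibration(name): a dict with "vertical_fov" (degrees; the focal length in pixels is half the picture's height over the tangent of half this angle, whatever the lens; pixels are square), "cx", "cy" (the principal point, pixels), "rvec" (rotation vector, rad) and "tvec" (3), from world to camera coordinates, as OpenCV has them. Camera axes: x right, y down, z forward; pixel columns grow to the right and rows downward; lengths in m; the calibration is good to about 2 mm. A picture is of the moment at which its call begins. get_calibration takes no time and is no camera call.
A pose or a line that the arm cannot do raises robot.IKError and nothing moves.
- robot.job_done(): hands the job in, once; it reports no verdict.
The state is a dict: "time": time; "q": joint angles; "qvel": joint speeds; "joint_torque": joint torques, N m; "tool_pos": TCP position; "tcp_rot": TCP orientation; "ft_force": force on the tool from outside, world axes, zero at the start; "torque": the same for the moment, N m; "gripper_width": finger opening in m.
Only numpy, scipy, OpenCV 4.12 (cv2) and the standard library are available. Lean on these libraries where they do the work, as an engineer would, in place of code of your own. Each camera call takes 0.05 s, during which the arm holds its last target.

## Task

Set the flanged hexagonal hub nut flange down into the round pocket in the middle of the indexing table's plate, fully home and without dropping it, and let go of it. Then grip the black knob of the indexing table's sprung plunger, pull it straight back to its stop so that the pin is clear of its hole in the plate's rim, and hold it there: finish while still gripping it and holding it back. Leave the other loose things on the bench where they are.

Things in the scene. Friction and masses are not known exactly. Their poses are not given: they have to be found in the camera images.
- nut_centre (a point): Hub nut, steel, 47 mm tall, 0.24 kg: round flange 52 mm across and 7 mm thick at the bottom, hexagonal body 32 mm across flats and 40 mm tall above it; the only hexagonal thing with a flange. Starts standing on the bench, flange down. This point is its centre, 23.5 mm above its underside, 16.5 mm above the flange's top. z points up out of the flange; x is normal to a pair of flats (others every 60 degrees).
- fixture: The indexing table, fixed to the bench: blue base 120 x 120 x 55 mm, on it a steel disc (plate) 112 mm across, top 81 mm above the bench, which does not turn. An olive bracket 40 mm wide, 88 mm tall, 64 to 82 mm from the centre along +y, carries the level plunger. Origin: centre of the underside; y points from the plate's centre to the plunger's knob.
- pocket (a point): Centre of the flat floor of the round pocket in the middle of the plate: 57 mm across, 8 mm deep, floor 73 mm above the bench. Axes as the indexing table: z up, y level towards the plunger's knob, the direction of pull.
- knob (a point): Centre of the plunger's black knob, 68 mm above the bench; 104 mm from the plate's centre when the pin is seated. A level round barrel 24 mm across, 28 mm long (14 mm to each side along y) with a rim 34 mm across, 6 mm thick at its outer end; 8 mm of open stem between bracket and barrel, only the bench below. y points outwards, the direction of pull. The point moves with the plunger.
- plunger (a joint): How far the plunger is pulled out, m: 0 with the pin seated 12 mm deep in the plate's rim, 0.020 at its stop. A spring pulls it back with about 3 N at the start and 7.5 N at the stop; it returns when let go.
- long_nut: Bystander: plain hexagonal nut without a flange, steel, 32 mm across flats, 47 mm tall, standing. Origin at the centre of its underside.
- round_collar: Bystander: plain round steel collar, 44 mm across, 26 mm tall. Origin at the centre of its underside.
- wood_block: Bystander: small block of wood 70 x 45 x 35 mm. Origin at the centre of its underside.
- wax_jar: Bystander: amber glass jar with a steel lid, 60 mm across, 65 mm tall. Origin at the centre of its underside.
- screwdriver: Bystander: screwdriver about 220 mm long lying on the bench. Origin on its underside.
- bench_brush: Bystander: hand brush lying on the bench. Origin on its underside.

How it is judged:
By the outcome, as a careful person would: the job done as asked, in the order asked, and still so for the second after the job is handed in, while the arm keeps its last pose, push and grip.
It also fails if it takes over 51 s, if anything falls off the work surface, if the arm or the gripper's body presses on something with over 40 N, if the wrist force passes 120 N, or if a joint passes its speed limit or range.

## Working session

There is one attempt and no reset: what is moved stays moved. The work goes in short steps, each a Python script; the robot and the scene stay as the last script left them, time stands still between calls to the robot, and variables do not carry over. Pictures are saved under pics/ and viewed, and the job is handed in when it is done.

```bash
ls; mkdir -p pics; python3 - <<'E'
from plant import robot
import cv2
for n in("side","top"):
    f=robot.grab_frame(n); cv2.imwrite(f"pics/{n}0.png",f); print(n,robot.get_calibration(n))
print(robot.observe())
E
```

```text
pics
side {'vertical_fov': 42.30384391528915, 'cx': 319.25614325829275, 'cy': 246.08617333324247, 'rvec': array([2.33598062, 0.00360303, 0.02027903]), 'tvec': array([-0.55533266,  0.05060178,  1.25697356])}
top {'vertical_fov': 48.182905661331404, 'cx': 320.6279245042047, 'cy': 238.72186341662425, 'rvec': array([ 2.15422756, -2.15427091,  0.14973602]), 'tvec': array([0.02046107, 0.58397368, 1.31663044])}
{'time': 0.1, 'q': array([-8.74737576e+01,  5.99579111e+00,  5.53278608e+00,  8.96053758e+01,
        4.34092615e-04,  7.75284475e+01]), 'qvel': array([ 6.43758135e-02, -9.38263329e-02,  6.03417205e-02, -3.06549134e-02,
        3.64943657e-05, -4.62580723e-02]), 'joint_torque': array([ 7.27097053e-03, -5.58209109e+01,  5.04717207e+01,  1.32577671e-02,
       -2.48723536e-04,  4.68130690e-05]), 'tool_pos': array([ 0.15528815, -0.57933847,  0.30320618]), 'tcp_rot': array([-1.79933327e+02, -1.51910102e-02,  1.49977858e+01]), 'ft_force': array([-0.44578873,  1.50471836,  0.09291063]), 'torque': array([-0.03042585, -0.04004591, -0.02812895]), 'gripper_width': 0.08555950602108237}
```

View pics/side0.png

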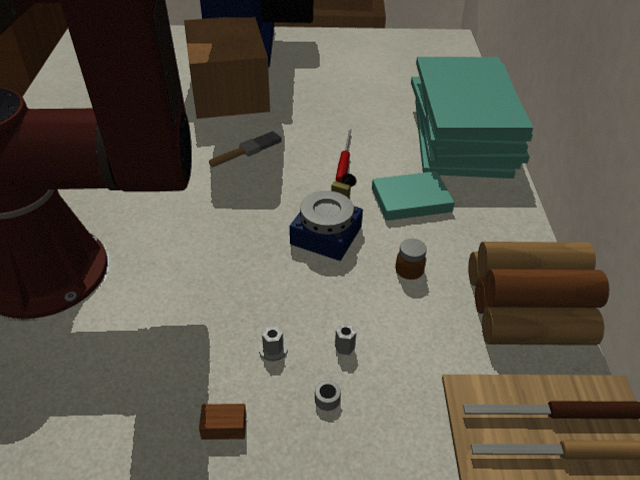

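View pics/top0.png

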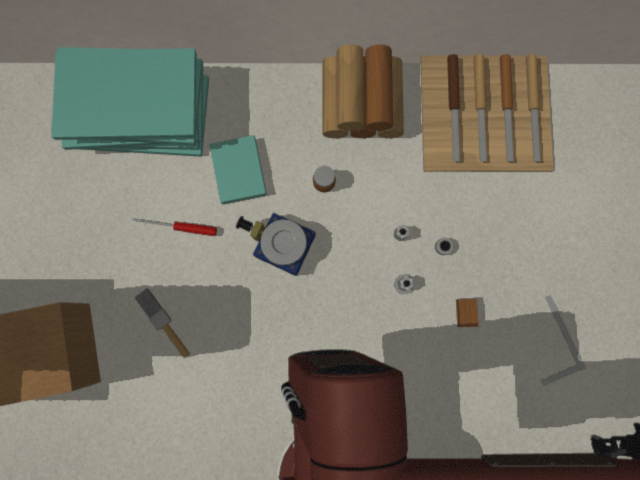

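```bash
python3 - <<'E'
import cv2, numpy as np
t=cv2.imread("pics/top0.png"); s=cv2.imread("pics/side0.png")
def c(im,x,y,w,h,k): return cv2.resize(im[y:y+h,x:x+w],None,fx=k,fy=k,interpolation=cv2.INTER_CUBIC)
a=c(t,225,200,100,80,4); b=c(t,380,240,100,80,4)
d=c(s,280,165,100,100,4)[:320]; e=c(s,240,310,100,80,4)
d=c(s,280,175,100,80,4)
cv2.imwrite("pics/z0.png",np.clip(np.vstack([np.hstack([a,b]),np.hstack([d,e])])[:640].astype(float)*1.3,0,255)[:600])
E
```

```text
[ WARN:0@0.146] global loadsave.cpp:1063 imwrite_ Unsupported depth image for selected encoder is fallbacked to CV_8U.
```

View pics/z0.png

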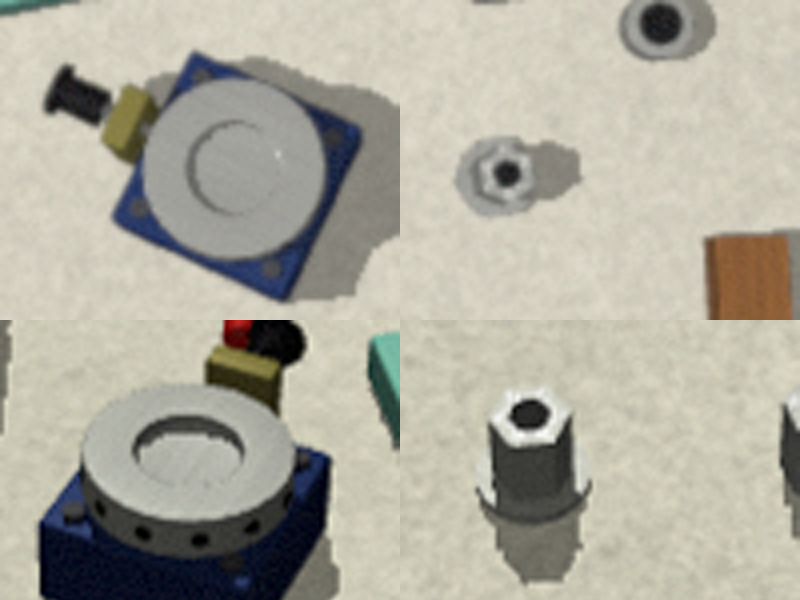

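```bash
cat > h.py <<'E'
import cv2, numpy as np
from scipy.ndimage import map_coordinates
from scipy.optimize import least_squares
CAL={'side':dict(fov=42.30384391528915,cx=319.25614325829275,cy=246.08617333324247,r=[2.33598062,0.00360303,0.02027903],t=[-0.55533266,0.05060178,1.25697356]),
'top':dict(fov=48.182905661331404,cx=320.6279245042047,cy=238.72186341662425,r=[2.15422756,-2.15427091,0.14973602],t=[0.02046107,0.58397368,1.31663044])}
def cam(n):
    c=CAL[n]; f=240/np.tan(np.radians(c['fov']/2)); R=cv2.Rodrigues(np.array(c['r']))[0]; t=np.array(c['t'])
    return f,c['cx'],c['cy'],R,t
def plane(n,px,z):
    px=np.atleast_2d(np.asarray(px,float)); f,cx,cy,R,t=cam(n)
    d=np.c_[(px[:,0]-cx)/f,(px[:,1]-cy)/f,np.ones(len(px))]@R; C=-R.T@t
    return (C+d*((z-C[2])/d[:,2])[:,None])[:,:2]
def proj(n,P):
    P=np.atleast_2d(P); f,cx,cy,R,t=cam(n); q=P@R.T+t
    return np.c_[f*q[:,0]/q[:,2]+cx,f*q[:,1]/q[:,2]+cy]
def circ_edges(n,im,c,r,z,sgn,w=0.006,k=180,ch=None):
    """radial edges around world circle; sgn=+1: brighter outside"""
    g=(im if ch is None else im[:,:,ch]).astype(float)
    if g.ndim==3: g=g.mean(2)
    rr=np.arange(r-w,r+w,0.0003); out=[]
    for a in np.linspace(0,2*np.pi,k,endpoint=False):
        P=np.c_[c[0]+rr*np.cos(a),c[1]+rr*np.sin(a),np.full(len(rr),z)]
        p=proj(n,P); v=map_coordinates(g,[p[:,1],p[:,0]],order=1)
        d=sgn*(v[6:]-v[:-6]); i=np.argmax(d)
        if d[i]>12: out.append(P[i+3,:2])
    return np.array(out)
def circ_fit(p,c0,r=None):
    f=(lambda x:np.hypot(p[:,0]-x[0],p[:,1]-x[1])-(r or x[2]))
    s=least_squares(f,[*c0,r or .02],loss='soft_l1',f_scale=0.0007); return s.x,np.abs(f(s.x))
E
python3 - <<'E'
from h import *
for n in CAL:
    f,cx,cy,R,t=cam(n); print(n,-R.T@t)
I={n:cv2.imread(f"pics/{n}0.png") for n in CAL}
A={'top':dict(nut=(406.5,283.5),plate=(283.5,242.5)),'side':dict(nut=(272.6,334),plate=(327.3,209.5))}
for n in CAL:
    print(n)
    for nm,z,rs in(('nut',.047,[('bore',.009,1,.004),('flange',.026,1,.005)]),('plate',.081,[('rim',.056,0,.006),('pocket',.0285,0,.005)])):
        c=plane(n,A[n][nm],z)[0]; print(nm,c)
        for lab,r,s,w in rs:
            for sg in ([s] if s else [1,-1]):
                for ch in (None,2):
                    zz=.007 if lab=='flange' else z
                    cc=c; 
                    for it in range(2):
                        e=circ_edges(n,I[n],cc,r,zz,sg,w,ch=ch)
                        if len(e)<20: break
                        x,res=circ_fit(e,cc); cc=x[:2]
                    print(' ',lab,sg,ch,len(e),np.round(x*1000,2),'res',np.median(res)*1000)
E
```

```text
side [ 0.53773917 -0.87348574  0.91585843]
top [0.40281644 0.02691944 1.38274144]
side
nut [ 0.47184719 -0.19315684]
  bore 1 None 180 [ 470.67 -191.5     8.57] res 0.2848270357236737
  bore 1 2 180 [ 470.65 -191.52    8.58] res 0.29794518975802176
  flange 1 None 152 [ 472.37 -197.91   24.59] res 1.3485028062356594
  flange 1 2 153 [ 472.26 -198.1    24.63] res 1.442944520491058
plate [0.57117131 0.10541917]
  rim 1 None 41 [571.23 103.74  58.75] res 1.1240492808534257
  rim 1 2 38 [571.59 102.81  59.2 ] res 1.1018584758665135
  rim -1 None 121 [570.14 113.3   55.36] res 0.3524397966467238
  rim -1 2 119 [570.1  113.19  55.29] res 0.41171979031516537
  pocket 1 None 109 [569.94 112.26  29.28] res 0.3368648971707917
  pocket 1 2 109 [569.92 112.33  29.27] res 0.32766629303655415
  pocket -1 None 94 [570.81 102.1   26.74] res 0.778188795241613
  pocket -1 2 94 [570.84 101.85  26.8 ] res 0.7825682669283258
top
nut [ 0.47069331 -0.19287946]
  bore 1 None 180 [ 471.99 -192.36    8.23] res 0.3999584049863385
  bore 1 2 180 [ 472.01 -192.39    8.23] res 0.3935165229087901
  flange 1 None 133 [ 472.07 -193.77   27.29] res 0.748350543734809
  flange 1 2 143 [ 472.07 -193.73   27.18] res 0.764068441500166
plate [0.56898518 0.11139972]
  rim 1 None 35 [568.72 111.4   60.72] res 0.03139365394814325
  rim 1 2 47 [568.68 111.46  60.67] res 0.07358645931865998
  rim -1 None 179 [571.1  112.92  55.51] res 0.3659477852070367
  rim -1 2 178 [570.86 112.81  55.68] res 0.31055675040383635
  pocket 1 None 89 [571.57 113.02  29.19] res 0.3326019865275004
  pocket 1 2 90 [571.5  112.77  29.37] res 0.39579887043365847
  pocket -1 None 80 [571.32 109.44  26.73] res 0.3259872939158897
  pocket -1 2 80 [571.34 109.44  26.71] res 0.3545263342324828
```

```bash
python3 - <<'E'
from h import *
I={n:cv2.imread(f"pics/{n}0.png") for n in CAL}
# hex: radial edges around bore, in side view bright top face -> outside darker
for n,c in(('side',(.4707,-.1915)),('top',(.472,-.1924))):
    g=I[n].astype(float).mean(2)
    rr=np.arange(.012,.022,.0003); P=[];W=[]
    for a in np.radians(np.arange(0,360,3)):
        p=proj(n,np.c_[c[0]+rr*np.cos(a),c[1]+rr*np.sin(a),np.full(len(rr),.047)])
        v=map_coordinates(g,[p[:,1],p[:,0]],order=1); d=v[:-6]-v[6:]; i=np.argmax(d)
        if d[i]>15: P.append((a,rr[i+3]))
    P=np.array(P)
    hexr=lambda a,th,r: r/np.cos((a-th+np.pi/6)%(np.pi/3)-np.pi/6)
    print(n,len(P))
    costs=[]
    for th in np.radians(np.arange(0,60,1)):
        e=np.abs(P[:,1]-hexr(P[:,0],th,.016)); costs.append(np.minimum(e,.0015).mean()*1000)
    o=np.argsort(costs)[:6]; print(o,np.round(np.array(costs)[o],3),max(costs))
# fixture
t=I['top']; hsv=cv2.cvtColor(t,cv2.COLOR_BGR2HSV)
roi=np.zeros(t.shape[:2],np.uint8); roi[195:285,225:330]=255
blue=((hsv[...,0]>100)&(hsv[...,0]<130)&(hsv[...,1]>100)&(roi>0)).astype(np.uint8)
pts=cv2.findNonZero(blue)[:,0]; w=plane('top',pts,.055).astype(np.float32)*1000
print('blue',len(pts),cv2.minAreaRect(w))
g=t.mean(2); dark=((g<45)&(blue==0)&(roi>0)).astype(np.uint8)
nn,l,st,ce=cv2.connectedComponentsWithStats(dark)
for i in range(1,nn):
    if st[i,4]>15:
        q=np.argwhere(l==i)[:,::-1]; w=plane('top',q,.068)*1000
        print('dark',st[i],ce[i],w.mean(0),cv2.minAreaRect(w.astype(np.float32)))
        d=w.mean(0)-[571.1,112.9]; print('axis deg',np.degrees(np.arctan2(d[1],d[0])),np.hypot(*d), 'extent',((w-[571.1,112.9])@d/np.hypot(*d)).min(),((w-[571.1,112.9])@d/np.hypot(*d)).max())
ol=((hsv[...,0]>20)&(hsv[...,0]<35)&(hsv[...,1]>90)&(roi>0)).astype(np.uint8)
w=plane('top',cv2.findNonZero(ol)[:,0],.088)*1000; print('olive',len(w),cv2.minAreaRect(w.astype(np.float32)))
rd=((hsv[...,2]>100)&((hsv[...,0]<6)|(hsv[...,0]>174))&(hsv[...,1]>150)).astype(np.uint8);rd[:,:165]=0;rd[:,230:]=0;rd[:210]=0;rd[245:]=0
w=plane('top',cv2.findNonZero(rd)[:,0],.015)*1000; print('screwdriver handle',w.min(0),w.max(0))
E
```

```text
side 63
[33 32 34 39 38 31] [0.604 0.609 0.61  0.613 0.615 0.618] 1.042920955065208
top 54
[41 40 39 42 38 43] [0.509 0.51  0.523 0.523 0.529 0.531] 1.050830731901593
blue 391 ((569.6083984375, 111.16458892822266), (118.28855895996094, 116.5970230102539), 65.08161926269531)
dark [237 217  15  14 112] [243.74107143 223.92857143] [617.0375942  211.19640412] ((616.3878173828125, 210.1540069580078), (32.46195983886719, 27.810161590576172), 64.69725799560547)
axis deg 64.95155304143664 108.50090148378138 extent 91.02656941080815 123.54406695656262
dark [306 232   5   6  19] [307.68421053 234.26315789] [591.20604501  52.60972927] ((591.60498046875, 52.34652328491211), (11.166800498962402, 9.986418724060059), 26.834903717041016)
axis deg -71.55710744625166 63.554463186965464 extent 59.024380223951894 69.196272210956
olive 141 ((598.2752075195312, 176.06561279296875), (24.178274154663086, 40.56304168701172), 64.36058807373047)
screwdriver handle [599.39310657 294.5694887 ] [630.62886131 398.25222664]
```

```bash
python3 - <<'E'
from plant import robot
import cv2, numpy as np
print(robot.tip_reach)
n=np.array([.4713,-.1920]); p=np.array([.5706,.1130]);k=p+.1*np.array([np.cos(np.radians(65)),np.sin(np.radians(65))])
for pos,yaw in((n,67),(p,65),(k,65),(n,-113),(p,-115),(k,-115)):
    print(yaw,robot.ik([*pos,.12],[180,0,yaw]))
robot.move_pose([*n,.20],[180,0,67])
robot.line_to([*n,.13],vel=.1)
o=robot.observe();print(o['time'],o['tool_pos'],o['tcp_rot'],o['ft_force'],robot.tip_reach)
for m in("side","top"):
    cv2.imwrite(f"pics/{m}1.png",robot.grab_frame(m))
s=cv2.imread("pics/side1.png")[230:400,180:380];t=cv2.imread("pics/top1.png")[210:380,310:510]
cv2.imwrite("pics/z1.png",cv2.resize(np.hstack([s,t]),None,fx=2,fy=2,interpolation=cv2.INTER_CUBIC))
E
```

```text
0.0726
67 [-36.91879031  -7.12440433 -26.68154538  70.44285894   0.
  76.08120969]
65 [ -1.67192717   5.68173604 -13.9770033   70.34126066   0.
 113.32807283]
65 [  6.80299467  16.52086656  -1.82548486  71.65364859   0.
 121.80299467]
-113 [ -36.91879031   -7.12440433  -26.68154538   70.44285894    0.
 -103.91879031]
-115 [ -1.67192717   5.68173604 -13.9770033   70.34126066   0.
 -66.67192717]
-115 [  6.80299467  16.52086656  -1.82548486  71.65364859   0.
 -58.19700533]
2.8 [ 0.47157905 -0.19224324  0.13061224] [1.79953132e+02 1.18422472e-02 6.69963051e+01] [-0.35588462  0.04917346 -0.05764045] 0.0726
```

View pics/z1.png

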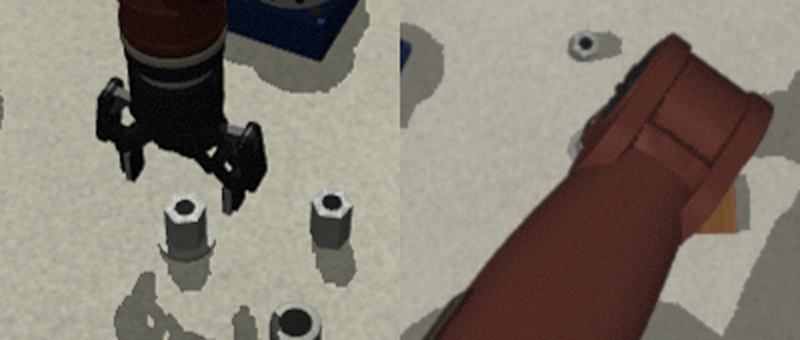

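```bash
python3 - <<'E'
from plant import robot
import cv2, numpy as np
n=np.array([.4713,-.1920])
print(robot.line_to([*n,.085],vel=.06,guard=8))
robot.set_gripper(0.0)
o=robot.observe();print(o['time'],o['tool_pos'],o['ft_force'],o['gripper_width'])
cv2.imwrite("pics/side2.png",robot.grab_frame("side"))
s=cv2.imread("pics/side2.png")[230:380,180:380]
cv2.imwrite("pics/z2.png",cv2.resize(s,None,fx=4,fy=4,interpolation=cv2.INTER_CUBIC))
E
```

```text
False
4.3417 [ 0.4715327  -0.19216327  0.08539204] [-0.73671454 -1.21412302  3.45231937] 0.031073242393119038
```

View pics/z2.png

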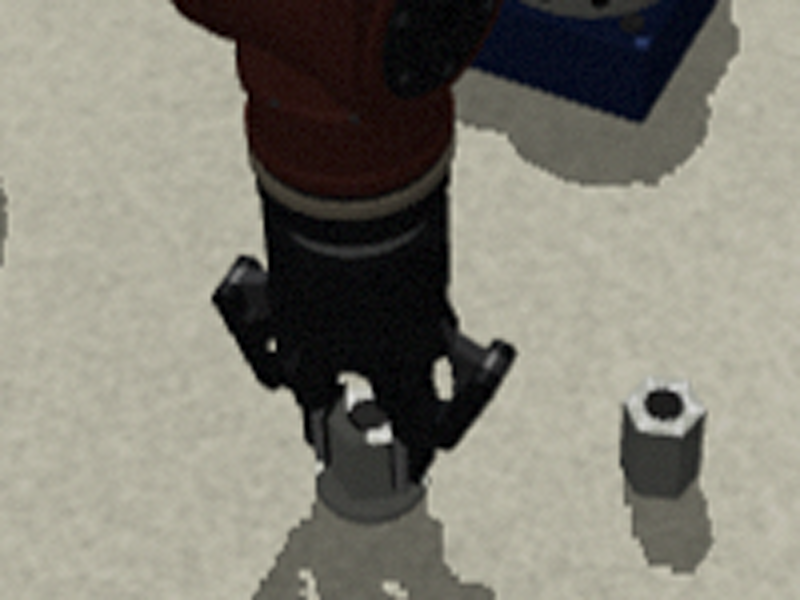

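```bash
python3 - <<'E'
from plant import robot
import cv2, numpy as np
n=np.array([.4713,-.1920]);p=np.array([.5706,.1130])
robot.line_to([*n,.21],vel=.1)
robot.move_pose([*p,.20],[180,0,65])
robot.pause(.3)
o=robot.observe();print(o['time'],o['tool_pos'],o['tcp_rot'],o['ft_force'],o['gripper_width'])
for m in("side","top"):
    cv2.imwrite(f"pics/{m}3.png",robot.grab_frame(m))
s=cv2.imread("pics/side3.png")[110:260,230:430];t=cv2.imread("pics/top3.png")[170:320,190:390]
cv2.imwrite("pics/z3.png",cv2.resize(np.hstack([s,t]),None,fx=2,fy=2,interpolation=cv2.INTER_CUBIC))
cv2.imwrite("pics/z3s.png",cv2.resize(s,None,fx=4,fy=4,interpolation=cv2.INTER_CUBIC))
E
```

```text
7.3083 [0.5706936  0.1122099  0.20010878] [ 1.79992636e+02 -2.44687520e-03  6.49317146e+01] [ 0.65565324  0.15448532 -2.14442254] 0.03121565105780274
```

View pics/z3s.png

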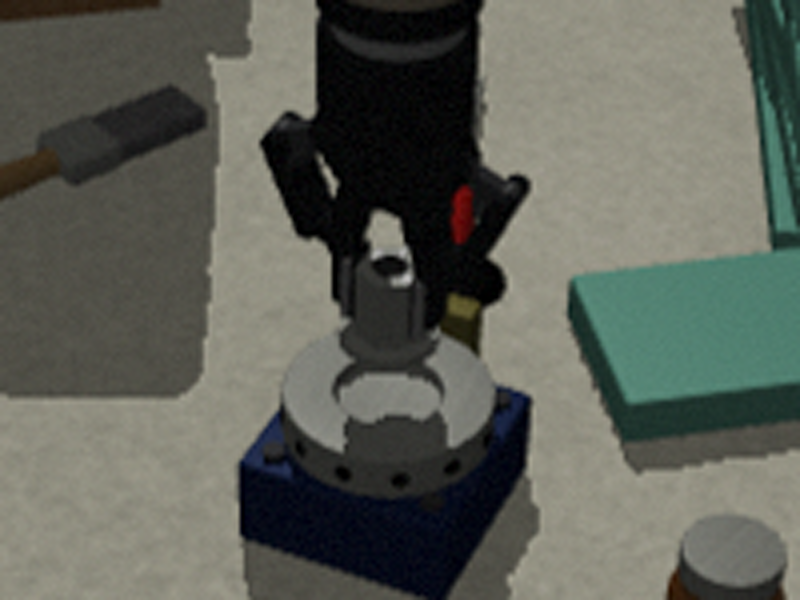

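View pics/z3.png

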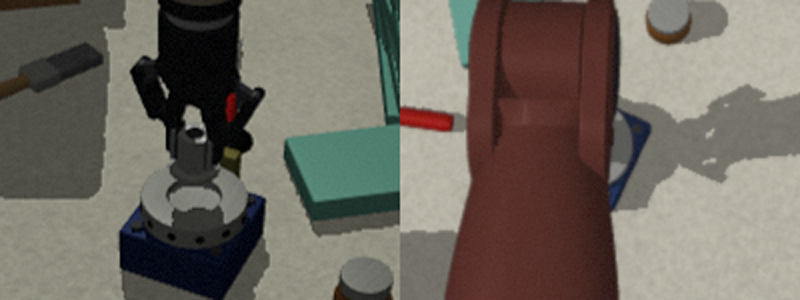

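```bash
python3 - <<'E'
from h import *
c=np.array([.5707,.1122]); a=np.linspace(0,2*np.pi,360)
for z in(.115,.122):
    p=proj('side',np.c_[c[0]+.026*np.cos(a),c[1]+.026*np.sin(a),np.full(360,z)]); print(z,p.min(0),p.max(0))
print('bore',proj('side',[*c,.162]))
g=cv2.imread("pics/side3.png").astype(float).mean(2)
for r in(196,198,200): print(r,g[r,305:350].astype(int))
print('col 327',g[190:215,327].astype(int),'col 322', g[190:215,322].astype(int))
b=g[168:182,318:338]; print(b.astype(int))
E
```

```text
0.115 [314.7003262  186.69728594] [340.17531191 202.8286209 ]
0.122 [314.73724747 184.02578928] [340.3101848  200.13947491]
bore [[328.02844053 176.2406186 ]]
196 [139 132 120 123 127 127 124 124 125 113  49  44  50  53  54  52  52  49
  41  40  45  43  43  41  39  44  46  49  51  53  52  53  47  52  89 124
 118 118 120 122  96  71  34  11  50]
198 [124 130 124 127 124 126 124 128 125 125 121  90  44  41  44  50  54  53
  53  53  55  52  52  54  53  52  53  50  52  46  44  38  51  89 114 124
 121 122 120 118 116 117 115  75  52]
200 [126 128 130 128 123 125 125 126 124 121 127 126 106  72  40  42  39  41
  44  47  49  45  50  45  46  44  46  36  36  37  48  96 133 131 125 122
 123 121 120 118 120 116 114 115 117]
col 327 [ 42  39  42  39  37  41  43  49  52  52  50  43  43  93 134 133 128 128
 127 128 131 129 131  99  46] col 322 [ 42  43  44  44  43  43  49  52  53  49  41  45  44  91 133 127 126 126
 126 124 127 125 127 127 128]
[[  6   1  17  83 144 137 146 152 149 147 147 145 109   0   5   3   9   7
    3   1]
 [  2   1  24  77 127 145 146 146 146 144 143 149 134   0  10  10   4 
[... 335 characters left out ...]
   9   7
    4  10]
 [ 11   6  22  44  81 138  98  58  19   7  15  54 105 110 123   5   3  11
    8   0]
 [  8  16  44  53  49  35   8  14  15  13  11   8  16  63 105  20   0   2
    9   3]
 [  7  40  55  53  45  15  11  17  17  16  19  16  12  34  78  34   3  11
    5   1]
 [ 22  51  52  54  50  33  12  12  15  15  15  12  12  53 108  45   0   8
    7   7]
 [ 22  46  46  54  54  51  30  16  11  27  35  44  63 129 136  64   0   4
    9   3]
 [ 19  44  42  47  54  52  51  41  35  62 103 108 137 187 167  70  16   7
   10  10]
 [ 14  44  45  42  48  50  54  54  48  78 141 142 159 162 139  40  41  18
    8   5]
 [ 20  42  42  43  41  46  49  50  46  58  97  97  97  99  54  28  55  38
   17   3]]
```

```bash
python3 - <<'E'
from plant import robot
import numpy as np
tgt=np.array([.5714,.1132]); cmd=tgt.copy()
robot.line_to([*cmd,.175],vel=.06); robot.pause(.2)
o=robot.observe();print(o['tool_pos'])
cmd+=np.clip(tgt-o['tool_pos'][:2],-.0015,.0015)
robot.line_to([*cmd,.170],vel=.03); robot.pause(.1)
o=robot.observe();print(o['tool_pos'],o['ft_force'])
hit=robot.line_to([*cmd,.154],vel=.015,guard=5)
o=robot.observe();print(hit,o['time'],o['tool_pos'],o['ft_force'],o['torque'],cmd)
E
```

```text
[0.57164336 0.11319536 0.17547006]
[0.57113475 0.11320211 0.16997234] [ 0.07151689 -0.21881611 -2.53335142]
True 9.35 [0.57110509 0.11319713 0.15837731] [-0.70758172 -0.16339339  4.04620906] [ 0.02458097 -0.03610914  0.02170076] [0.57115664 0.11320464]
```

```bash
python3 - <<'E'
from plant import robot
import cv2, numpy as np
cv2.imwrite("pics/side4.png",robot.grab_frame("side"))
s=cv2.imread("pics/side4.png")[130:280,230:430]
cv2.imwrite("pics/z4.png",cv2.resize(s,None,fx=4,fy=4,interpolation=cv2.INTER_CUBIC))
print(robot.observe()['ft_force'])
E
```

```text
[-0.27860483  0.37276998  5.69709069]
```

View pics/z4.png

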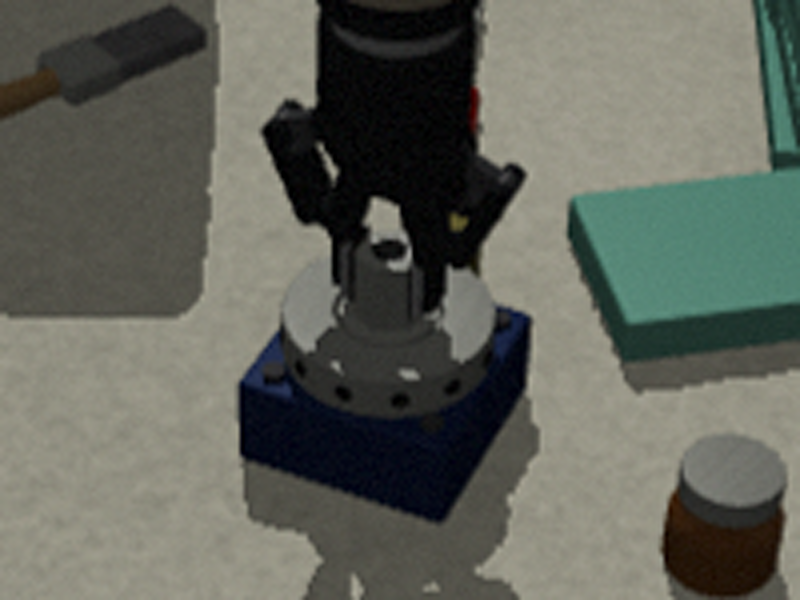

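```bash
python3 - <<'E'
from plant import robot
import cv2, numpy as np
robot.set_gripper(0.085)
o=robot.observe();print(o['time'],o['tool_pos'],o['ft_force'],o['gripper_width'])
x,y=.57115,.1132
robot.line_to([x,y,.235],vel=.08)
u=np.array([np.cos(np.radians(65)),np.sin(np.radians(65))])
k=np.array([.5710,.1132])+.098*u
robot.line_to([*(k+.02*u),.235],vel=.12); robot.pause(.2)
o=robot.observe();print(o['time'],o['tool_pos'],k)
for m in("side","top"): cv2.imwrite(f"pics/{m}5.png",robot.grab_frame(m))
s=cv2.imread("pics/side5.png")[110:260,230:430];t=cv2.imread("pics/top5.png")[170:320,190:390]
cv2.imwrite("pics/z5.png",cv2.resize(s,None,fx=4,fy=4,interpolation=cv2.INTER_CUBIC))
cv2.imwrite("pics/z5t.png",cv2.resize(t,None,fx=3,fy=3,interpolation=cv2.INTER_CUBIC))
E
```

```text
9.975 [0.57039417 0.11322204 0.15724516] [ 0.89755775  0.1207012  -0.36370848] 0.08514539460779422
12.425 [0.62082609 0.21965433 0.2351845 ] [0.61241659 0.20201816]
```

View pics/z5.png

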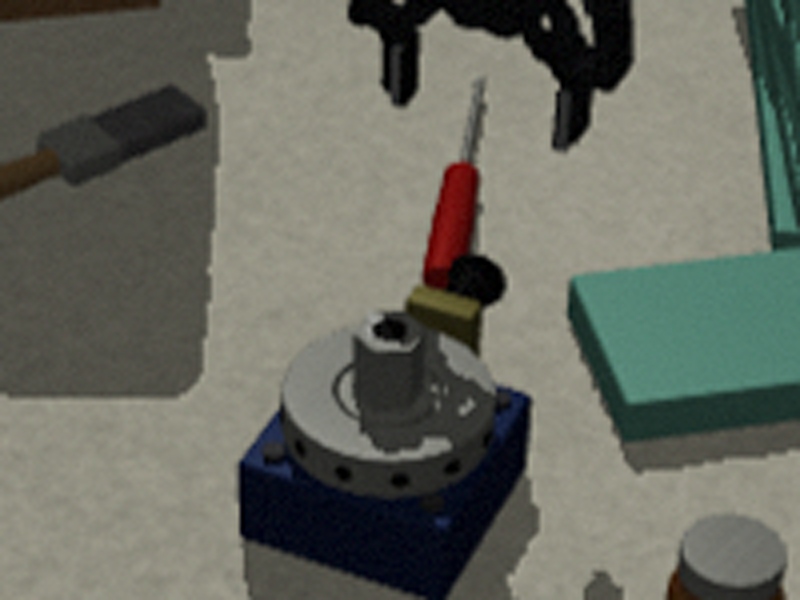

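View pics/z5t.png

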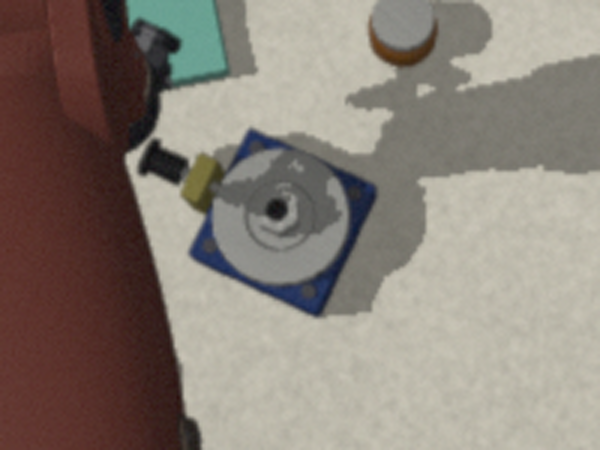

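```bash
python3 - <<'E'
from h import *
I={n:cv2.imread(f"pics/{n}5.png") for n in CAL}
A={'top':(282.3,239.3),'side':(327.5,192)}
q=[]
for n in CAL:
    c=plane(n,A[n],.120)[0]
    for _ in range(3):
        e=circ_edges(n,I[n],c,.009,.120,1,.004); x,r=circ_fit(e,c); c=x[:2]
    print(n,len(e),np.round(x*1000,2)); q.append(proj(n,[*c,.120])[0])
M=[np.c_[cam(n)[3],cam(n)[4]] for n in CAL]
un=[((np.array(p)-[cam(n)[1],cam(n)[2]])/cam(n)[0]).reshape(2,1) for n,p in zip(CAL,q)]
X=cv2.triangulatePoints(M[0],M[1],*un); print('bore top xyz',(X[:3]/X[3]).ravel())
E
```

```text
side 180 [569.76 114.48   8.75]
top 180 [571.52 112.78   8.69]
bore top xyz [0.57049101 0.11259991 0.12167109]
```

```bash
python3 - <<'E'
from plant import robot
import cv2, numpy as np
u=np.array([np.cos(np.radians(65)),np.sin(np.radians(65))])
k=np.array([.5710,.1132])+.098*u
robot.line_to([*k,.20],vel=.12); robot.pause(.2)
o=robot.observe();print(o['time'],o['tool_pos'],k,o['ft_force'])
robot.line_to([*k,.150],vel=.08,guard=6)
cv2.imwrite("pics/side6.png",robot.grab_frame("side"));cv2.imwrite("pics/top6.png",robot.grab_frame("top"))
s=cv2.imread("pics/side6.png")[110:260,230:430]
cv2.imwrite("pics/z6.png",cv2.resize(s,None,fx=4,fy=4,interpolation=cv2.INTER_CUBIC))
E
```

```text
13.2083 [0.6129537  0.20234431 0.20104981] [0.61241659 0.20201816] [ 0.377286   -0.94305243  0.2286972 ]
```

View pics/z6.png

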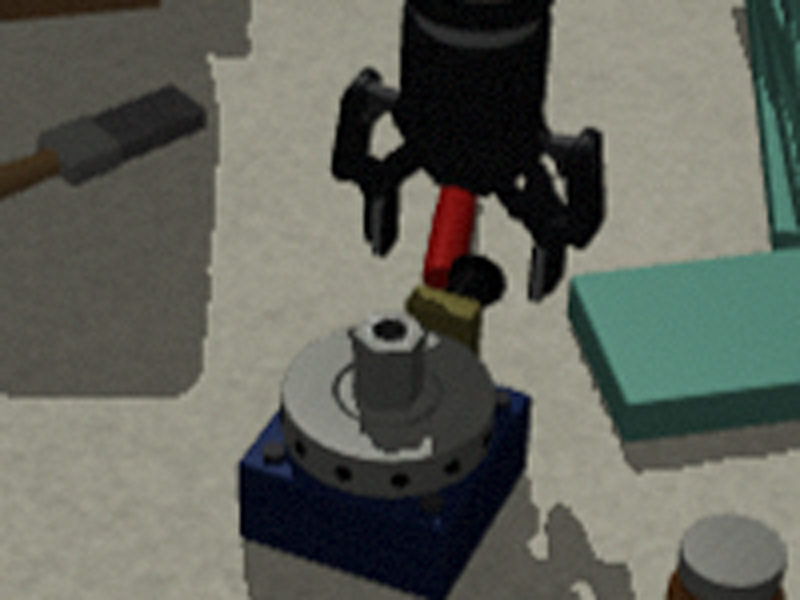

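```bash
python3 - <<'E'
from h import *
u=np.array([np.cos(np.radians(65)),np.sin(np.radians(65))]);v=np.array([u[1],-u[0]])
P=np.array([.5710,.1132])
Z=lambda p:np.round((p-[230,110])*4,1)
print('knob c',Z(proj('side',[*(P+.104*u),.068])),'rim c',Z(proj('side',[*(P+.118*u),.068])),Z(proj('side',[*(P+.115*u),.068])))
a=np.linspace(0,2*np.pi,100)
for y,r in((.118,.017),(.112,.017),(.09,.012)):
    q=Z(proj('side',np.c_[(P+y*u)[None]+r*np.cos(a)[:,None]*v,.068+r*np.sin(a)])); print(y,q.min(0),q.max(0))
for s in(1,-1):
    for z in(.088,.094): print('tip',s,Z(proj('side',[*(P+.098*u+s*.0425*v),z])))
g=cv2.imread("pics/side6.png").astype(float).mean(2)
m=(g<35).astype(np.uint8); m[:172]=0; m[188:]=0; m[:,:338]=0; m[:,360:]=0
n,l,st,ce=cv2.connectedComponentsWithStats(m)
for i in range(1,n):
    if st[i,4]>10: print(st[i],Z(st[i,:2]),Z(st[i,:2]+st[i,2:4]))
E
```

```text
knob c [[465.6 296.4]] rim c [[475.4 282.3]] [[473.3 285.3]]
0.118 [447.3 256.4] [503.8 307.8]
0.112 [443.  262.4] [499.7 313.9]
0.09 [435.5 292.3] [475.8 328.8]
tip 1 [[535.5 294.7]]
tip 1 [[536.3 285.9]]
tip -1 [[391.8 252.7]]
tip -1 [[392.  243.9]]
[338 172  18  15 162] [432 248] [504 308]
```

```bash
python3 - <<'E'
from plant import robot
import cv2, numpy as np
u=np.array([np.cos(np.radians(65)),np.sin(np.radians(65))])
k=np.array([.5710,.1132])+.098*u
print(robot.line_to([*k,.123],vel=.05,guard=6)); robot.pause(.1)
o=robot.observe();print(o['tool_pos'],k,o['ft_force'])
robot.set_gripper(0.0); robot.pause(.1)
o=robot.observe();print(o['time'],o['tool_pos'],o['ft_force'],o['torque'],o['gripper_width'])
cv2.imwrite("pics/side7.png",robot.grab_frame("side"))
s=cv2.imread("pics/side7.png")[110:260,230:430]
cv2.imwrite("pics/z7.png",cv2.resize(s,None,fx=4,fy=4,interpolation=cv2.INTER_CUBIC))
E
```

```text
False
[0.61266239 0.20205175 0.12340836] [0.61241659 0.20201816] [0.89227945 0.38929513 0.34195939]
15.575 [0.61268247 0.20190546 0.12330509] [ 0.29452697 -1.65418647  1.94551303] [-0.25361529 -0.0917032   0.00562692] 0.02234828797372562
```

View pics/z7.png

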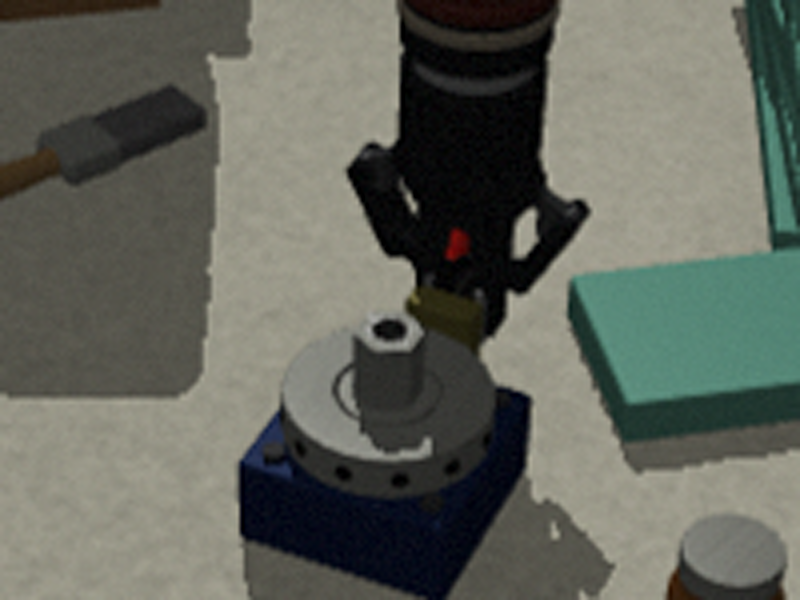

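```bash
python3 - <<'E'
from plant import robot
import numpy as np
u=np.array([np.cos(np.radians(65)),np.sin(np.radians(65))])
k=np.array([.5710,.1132])+.098*u
s0=robot.observe()['tool_pos'][:2]@u
for d in(.005,.010,.015,.018,.020,.021,.022,.023,.024):
    robot.line_to([*(k+d*u),.123],vel=.03); robot.pause(.1)
    o=robot.observe(); f=o['ft_force']
    print(d,round(o['time'],2),'moved',round((o['tool_pos'][:2]@u-s0)*1000,2),'along',round(f[:2]@u,2),'perp',round(f[0]*u[1]-f[1]*u[0],2),'z',round(f[2],2),'w',round(o['gripper_width']*1000,2))
    if -(f[:2]@u)>16: break
E
```

```text
0.005 16.04 moved 5.0 along -4.27 perp 2.24 z 5.65 w 22.19
0.01 16.46 moved 9.85 along -5.13 perp 1.18 z 4.98 w 22.03
0.015 16.88 moved 14.69 along -4.44 perp 1.17 z 5.95 w 22.29
0.018 17.23 moved 17.56 along -6.72 perp 0.7 z 6.84 w 22.09
0.02 17.57 moved 19.47 along -7.58 perp 0.7 z 7.49 w 22.19
0.021 17.93 moved 20.2 along -8.23 perp 0.47 z 7.71 w 22.36
0.022 18.27 moved 20.39 along -13.4 perp 0.08 z 9.47 w 21.84
0.023 18.62 moved 20.56 along -18.21 perp -0.22 z 11.51 w 22.14
```

```bash
python3 - <<'E'
from plant import robot
import cv2, numpy as np
robot.pause(.5)
o=robot.observe();print(o['time'],o['tool_pos'],o['ft_force'],o['gripper_width'])
for m in("side","top"): cv2.imwrite(f"pics/{m}8.png",robot.grab_frame(m))
s=cv2.imread("pics/side8.png")[130:280,230:430];t=cv2.imread("pics/top8.png")[170:320,190:390]
cv2.imwrite("pics/z8.png",np.clip(1.4*cv2.resize(np.hstack([s,t]),None,fx=2,fy=2,interpolation=cv2.INTER_CUBIC).astype(float),0,255).astype(np.uint8))
cv2.imwrite("pics/z8s.png",cv2.convertScaleAbs(cv2.resize(s,None,fx=4,fy=4,interpolation=cv2.INTER_CUBIC),alpha=1.6))
E
```

```text
19.125 [0.62129939 0.22055543 0.12319524] [ -8.55543354 -16.39179177  11.90545901] 0.021877348828639055
```

View pics/z8s.png

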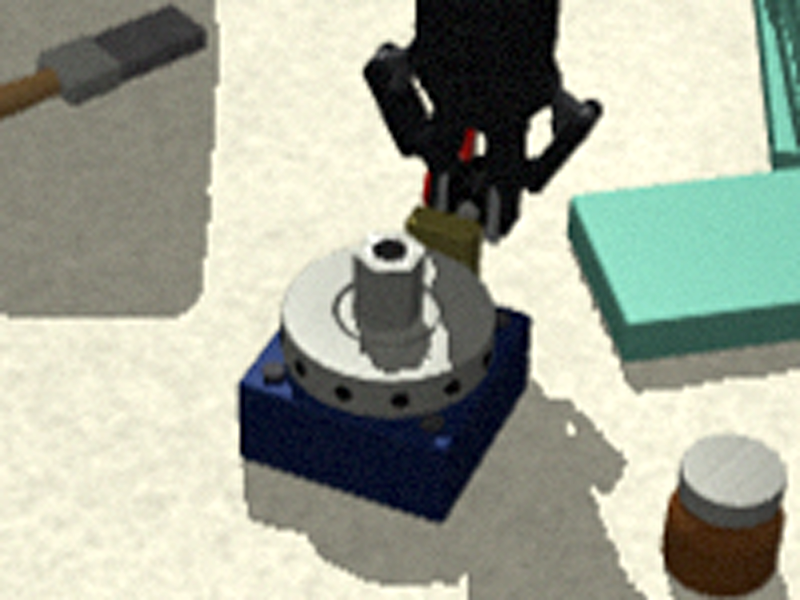

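View pics/z8.png

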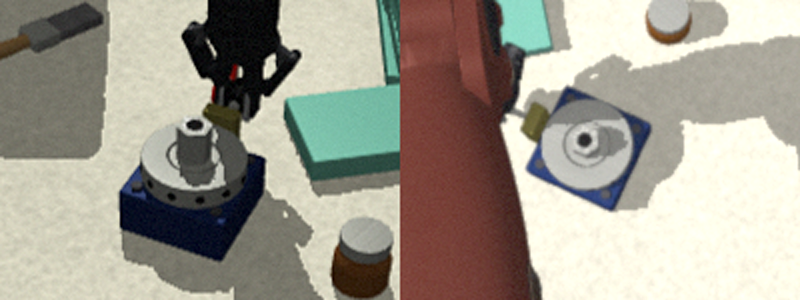

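The side view shows the grey stem newly exposed behind the bracket at about (470,212). The top view shows it at about (517,114). The nut still sits in the pocket and the force is steady, so I'm handing the job in.

```bash
python3 - <<'E'
from plant import robot
print(robot.job_done())
E
```

```text
the job is handed in; nothing more can be done
None
```

The hub nut is in the pocket, flange down and released, and I handed the job in with the gripper still holding the plunger's knob back at its stop. The robot's clock read about 19.2 s of the 51 s allowed.

- **Nut:** Placing contact came at TCP z 0.1584 m, exactly the height expected for fully home. Before the pull, the two cameras put the nut's top at 121.7 mm against 120 mm nominal, within the calibration error; perched on the plate it would read about 128 mm. A clear ring of pocket shows round the flange, and the nut still looked seated after the pull.
- **Plunger:** The pull force rose from about 4 N to 8 N over 20 mm. It then climbed sharply to 18 N with almost no further movement, which marks the stop. After a 0.5 s hold the force was steady and the grip width was unchanged, and newly exposed stem shows between the bracket and the knob. I did not see the pin end itself; that it is clear of its hole follows from the 20 mm of travel.
- **Disagreements:** The two cameras differ by 1–2 mm on the nut's and plate's positions. The gripper width read 1–2 mm less than nominal: 31.1 mm on the 32 mm flats and about 22.2 mm on the 24 mm barrel. The tool also felt about 12 N upward while holding the knob, which I did not explain.
- **Other objects:** I moved none of the other loose things, and none looked disturbed in the close-ups I took. I did not re-measure their positions.

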